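Walk the tall solvent tin into its taped place

TASK

Walk the tall flat tin on the garage bench into the masking-tape frame just beyond it (on the side away from the robot), without ever lifting it clear of the bench: tip it sideways onto one narrow end and swing the raised end forward into the frame, then tip it the other way onto that end and swing the other end in. Leave it standing upright inside the frame, square to it, and let go.

Things in the scene. Friction and masses are not known exactly. Their poses are not given: they have to be found in the camera images.
- tin: Tall flat steel tin: 56 mm thick (x), 120 wide (y), 170 high (z), 0.65-0.9 kg, centre of mass mid-height. Origin: centre of underside. On top a black cap at y=+32 (22 high) and a wire handle at y=-32 (15 high). Grip from above across its thickness, mid-width near the top. Starts upright, 38-50 mm nearer the robot than the frame's centre, within 5 degrees of its yaw. The 105 mm high tin is not it.
- left_foot (a point): Middle of the tin's lower left edge, where its underside meets its left narrow end: at y = +60 mm in the tin's frame, z = 0.
- right_foot (a point): Middle of the tin's lower right edge: at y = -60 mm in the tin's frame, z = 0.
- spot: The marked place: a rectangle of pale masking tape flat on the bench (no height), inside 70 mm (x) by 134 mm (y), tape 10 mm wide. Fixed. Origin: its centre; x points away from the robot (the way to walk), y to the left along its long sides. Its near tape starts partly under the tin. The tin's finished pose is that of this frame.

How it is judged (in metres and radians):
On the way, in this order (a step that is already met when the one before it is completed fails the run):
1. one narrow end of the tin, raised at least 12 mm while the tin stands on the other, has been swung to within 20 mm of its place in the frame (along the frame's x), the other end still further back (((height (world z) of left_foot above 0.012 m and height (world z) of right_foot below 0.01 m and x of left_foot in the frame of spot above -0.02 m and x of right_foot in the frame of spot below -0.02 m) or (height (world z) of right_foot above 0.012 m and height (world z) of left_foot below 0.01 m and x of right_foot in the frame of spot above -0.02 m and x of left_foot in the frame of spot below -0.02 m))), for 0.1 s.
2. the tin is tipped the other way: it stands on the end that is in place and the end that is further back is raised at least 12 mm (((height (world z) of left_foot below 0.01 m and height (world z) of right_foot above 0.012 m and x of left_foot in the frame of spot above -0.02 m and x of right_foot in the frame of spot below -0.02 m) or (height (world z) of right_foot below 0.01 m and height (world z) of left_foot above 0.012 m and x of right_foot in the frame of spot above -0.02 m and x of left_foot in the frame of spot below -0.02 m))), for 0.1 s.
3. with the second end still raised at least 12 mm and the first on the bench, both ends are within 20 mm of their places along the frame's x (((height (world z) of left_foot below 0.01 m and height (world z) of right_foot above 0.012 m and x of each of left_foot, right_foot in the frame of spot above -0.02 m) or (height (world z) of right_foot below 0.01 m and height (world z) of left_foot above 0.012 m and x of each of right_foot, left_foot in the frame of spot above -0.02 m))), for 0.1 s.
At the end, for the whole second after the job is handed in: The tall tin stands upright on the bench at rest and released, its centre within 18 mm of the frame's centre and square to the frame within 10 degrees (horizontal distance between tin and spot below 0.018 m and angle between the x axis of tin and the x axis of spot, either way round below 0.175 rad and angle between tin's own z axis and vertical below 0.05 rad and height (world z) of tin below 0.006 m and linear speed of tin below 0.02 m/s and contact force between the fingers and tin below 0.1 N); the robot touches nothing.
It fails at once if the tin is lifted clear of the bench (both ends more than 15 mm up) (height (world z) of each of left_foot, right_foot above 0.015 m).
It fails at once if the tin is toppled (leans more than 40 degrees) (angle between tin's own z axis and vertical above 0.7 rad).
It also fails if it takes over 38 s, if anything falls off the work surface, if the arm or the gripper's body presses on something with over 40 N, if the wrist force passes 120 N, or if a joint passes its speed limit or range.

ROBOT

A 7-joint arm with a two-finger parallel gripper is mounted at the origin on the work surface. World frame = base frame: x ahead of the robot, y to its left, z up, the work surface at z = 0. Lengths are in m, angles in degrees, forces in N, time in s.
With the tool pointing down it reaches from about 0.425 to 0.925 m from the base axis. Payload 6.8 kg.
Tool frame: the origin (TCP) lies at the very end of the fingers, on their centre line; the grasp point (between the pads) lies arm.grip_depth behind it (arm.grip_depth is the distance from the TCP to the grasp point, in m); z points along the fingers, y is the line along which they close (so a half turn about z gives the same grasp; the last joint's range is limited). The gripper opens to 88 mm and grips with 3 to 60 N. Pads are 20 mm wide; open, the fingers measure 115 mm over their backs; the gripper's body (75 mm by 178 mm) begins 61 mm behind the grasp point.
Start: joints at [-76.954, 27.33, 1.283, 89.118, -0.659, 63.558, -4.761], TCP at [0.222, 0.637, 0.223] pointing down, gripper open.
Joint ranges: [-169.35, 169.35], [-19.33, 120.38], [-80.79, 83.38], [13.8, 139.57], [-78.32, 258.32], [9.67, 109.79], [-169.56, 169.56]. Speed limits (degrees/s): [136.94, 136.94, 180, 180, 180, 180, 180].

INTERFACE

Orientations are given as [roll, pitch, yaw] about the fixed x, y, z axes, in that order (R = Rz(yaw) Ry(pitch) Rx(roll)).
In Python, from cell import arm gives the robot as it stands.
- The arm moves only by the tool inch_along, called by a JSON object that holds its "api" and its "payload", one argument or row to a line. Schema: {"type":"object","properties":{"offsets":{"type":"array","items":{"type":"array","items":{"type":"number"},"minItems":5,"maxItems":5},"minItems":1,"maxItems":5},"only":{"type":"string"},"quiet":{"type":"boolean"},"lines":{"type":"string"}},"required":["offsets"],"additionalProperties":false}. offsets is a list of rows, 1 to 5 of them, each of 5 numbers: dx, dy, dz in m, then a turn about the tool's z in degrees, then the finger opening in m; each row is the pose to reach, as a shift and turn from the pose commanded when the call began, along the tool's axes at that moment; what a row does not reach only later rows make up. A row lasts 1/10 s, in which the tool goes at most 0.05 m and 8.59 degrees, less where a joint would pass 70% of its speed; a pose out of reach is approached as far as the arm can. The fingers move at their own pace and stop on an object; the grip force is fixed at half the most. Time passes only in rows, so rows that do not move let the fingers close. The tool returns the time, the measured TCP pose, the force, the opening and the grip force at its end. only (a regular expression) keeps the lines of the reply that match it, lines (a string "A,B") keeps lines A to B, and quiet returns only ok. Input that does not fit is refused with a message, and nothing moves.
- arm.state(): the state, without advancing time (a new reading comes with each control period).
- arm.capture(name): name is "scene" or "top" or "wrist"; returns the picture (420x560x3 uint8, red, green, blue); there is no depth.
- arm.calibration(name): a dict with "mtx" (3x3 intrinsics, pixels), "rvec" (rotation vector, rad) and "tvec" (3), from world to camera coordinates, as OpenCV has them; the wrist camera has in their place "T_tool_cam" (4x4, takes a point from camera to tool coordinates, whose origin is the TCP and whose axes are the flange's). Camera axes: x right, y down, z forward; pixel columns grow to the right and rows downward; lengths in m; the calibration is good to about 2 mm. The wrist camera is an equidistant fisheye: a pixel r from the principal point sees the ray r / f radians off the axis. A picture is of the moment at which its call begins: read the wrist's pose just before it. calibration takes no time and is no camera call.
- arm.finish_job(): hands the job in; it is judged then, once.
The state is a dict: "clock": time; "qpos": joint angles; "joint_velocities": joint speeds; "tau": joint torques, N m; "tool_pos": TCP position; "tcp_rot": TCP orientation; "wrist_force": force on the tool from outside, world axes, zero at the start; "torque": the same for the moment, N m; "grip_width": finger opening in m; "grasp_force": force on a finger pad.
Only numpy, scipy, OpenCV 4.12 (cv2) and the standard library are available. Lean on these libraries where they do the work, as an engineer would, in place of code of your own. Each camera call takes 0.05 s, during which the arm holds its last target. There are 200 camera calls.

## Working session

There is one attempt and no reset: what is moved stays moved. The work goes in short steps, Python scripts to look and compute and a tool call to move; the robot and the scene stay as the last step left them, time stands still between calls to the robot, and variables do not carry over. Pictures are saved under pics/ and viewed, at most 10 in all, crops included, and the job is handed in when it is done.

```bash
ls; mkdir -p pics
```

Run:
```python
from cell import arm
import cv2,numpy as np
s=arm.state();print({k:np.round(v,3).tolist() for k,v in s.items()},arm.grip_depth)
for n in("top","scene"):
    cv2.imwrite(f"pics/{n}0.png",arm.capture(n)[:,:,::-1]);print({k:np.round(v,4).tolist() for k,v in arm.calibration(n).items()})
```

```text
cell.py
pics
{'clock': 0.0, 'qpos': [-76.955, 27.375, 1.28, 89.178, -0.658, 63.558, -4.762], 'joint_velocities': [-0.112, 0.011, 0.034, 0.051, -0.13, -0.015, 0.142], 'tau': [0.001, -58.284, 1.535, -27.261, -0.054, 0.017, 0.0], 'tool_pos': [0.222, 0.637, 0.222], 'tcp_rot': [-179.897, 0.008, 160.762], 'wrist_force': [0.684, -0.134, 0.548], 'torque': [0.008, 0.036, 0.034], 'grasp_force': 0.0, 'grip_width': 0.088} 0.0187
{'mtx': [[411.191, 0.0, 279.1747], [0.0, 411.191, 207.6078], [0.0, 0.0, 1.0]], 'rvec': [2.1323, -2.0987, 0.199], 'tvec': [-0.0277, 0.5788, 0.6649]}
{'mtx': [[490.0541, 0.0, 281.1871], [0.0, 490.0541, 213.2547], [0.0, 0.0, 1.0]], 'rvec': [0.7859, 2.4485, -1.2391], 'tvec': [0.4628, -0.131, 0.9954]}
```

View pics/top0.png

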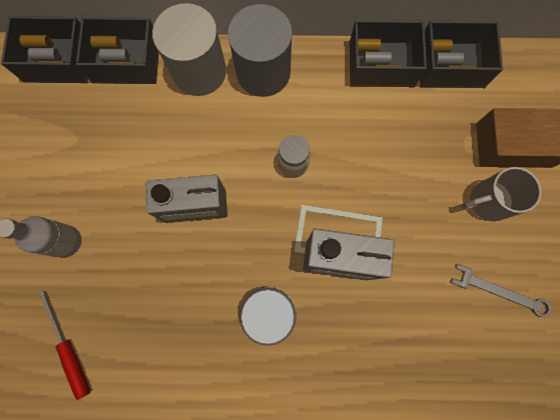

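View pics/scene0.png

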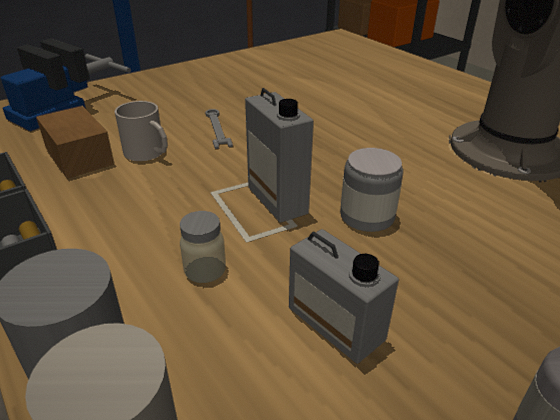

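The top view shows the tall tin at about (350,253), with the frame's far side running from (302,206) to (382,218). I'll enlarge both views to read the corners.

Run:
```python
import cv2
a=cv2.imread("pics/top0.png")[190:290,280:410]
cv2.imwrite("pics/topc.png",cv2.resize(a,None,fx=6,fy=6,interpolation=cv2.INTER_CUBIC))
a=cv2.imread("pics/scene0.png")[85:245,200:325]
cv2.imwrite("pics/scenec.png",cv2.resize(a,None,fx=3.7,fy=3.7,interpolation=cv2.INTER_CUBIC))
```

```text
(no output)
```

View pics/topc.png

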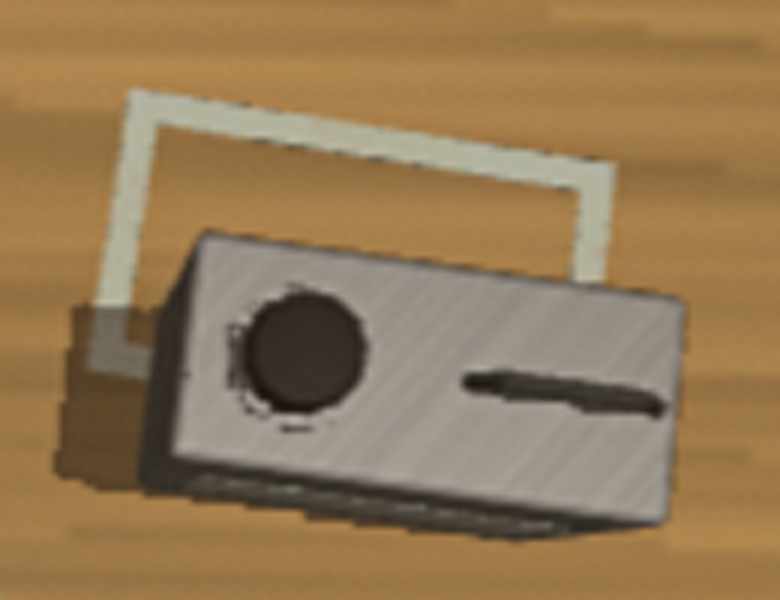

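View pics/scenec.png

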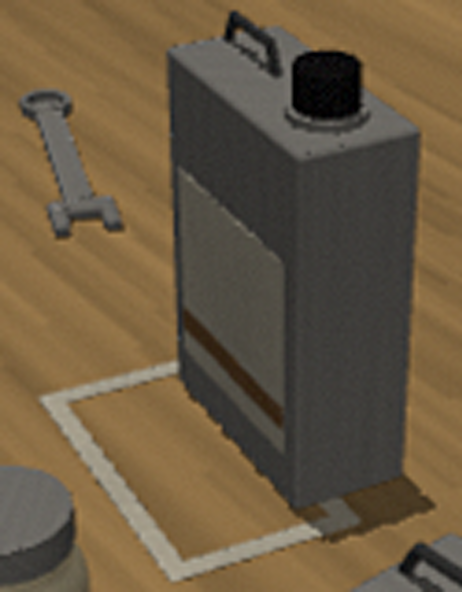

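The top crop shows the frame's outer corners at (132,90), (616,163) and (88,370), and the tin's top corners at (205,233), (685,298), (665,523) and (173,458). The scene crop shows the same corners from the far side. I'll fit both poses to these points.

Create fit.py:
```python
import cv2,numpy as np
from cell import arm
from scipy.optimize import least_squares
C={n:arm.calibration(n) for n in("top","scene")}
def fit(obs,zoff=0):
    def res(p):
        c,s=np.cos(p[2]),np.sin(p[2]);R=np.array([[c,-s,0],[s,c,0],[0,0,1]]);r=[]
        for n,P,uv in obs:
            k=C[n];q,_=cv2.projectPoints((R@np.array(P)+[p[0],p[1],0]).reshape(1,3),np.array(k["rvec"],float),np.array(k["tvec"],float),np.array(k["mtx"],float),None)
            r+=list(q.ravel()-uv)
        return r
    best=least_squares(res,[.6,0,0]);return best.x,np.round(best.fun,1)
t=lambda u,v:(280+(u-2.5)/6,190+(v-2.5)/6)
s=lambda u,v:(200+(u-1.3)/3.7,85+(v-1.3)/3.7)
```

Run:
```python
from fit import *
F=[("top",(.045,.077,0),t(132,90)),("top",(.045,-.077,0),t(616,163)),("top",(-.045,.077,0),t(88,370)),
("scene",(.045,-.077,0),s(40,400)),("scene",(.045,.077,0),s(175,580)),("scene",(-.045,.077,0),s(360,520))]
T=[("top",(.028,.06,.17),t(205,233)),("top",(.028,-.06,.17),t(685,298)),("top",(-.028,-.06,.17),t(665,523)),("top",(-.028,.06,.17),t(173,458)),
("scene",(.028,-.06,.17),s(168,50)),("scene",(.028,.06,.17),s(300,160)),("scene",(-.028,.06,.17),s(418,132)),("scene",(.028,.06,0),s(298,505)),("scene",(-.028,.06,0),s(405,470))]
for O in(F,T):
    for X in(O,[o for o in O if o[0]=="top"],[o for o in O if o[0]=="scene"]):
        p,r=fit(X);print(np.round(p[:2],4),np.degrees(p[2]).round(2),r)
    O==F and None
f=fit(F)[0];q=fit(T)[0];c,si=np.cos(f[2]),np.sin(f[2]);d=q[:2]-f[:2]
print("tin in frame",c*d[0]+si*d[1],-si*d[0]+c*d[1],np.degrees(q[2]-f[2]))
```

```text
[ 0.5404 -0.1287] -8.0 [-0.9  0.6 -0.6  0.8 -0.6  0.9 -1.3 -1.  -1.3  0.  -0.  -0.1]
[ 0.5418 -0.13  ] -8.04 [-0.2 -0.2  0.1  0.1  0.1  0.1]
[ 0.5396 -0.1273] -7.98 [-0.6 -0.8 -0.4  0.3  0.9  0.1]
[ 0.4917 -0.1239] -6.62 [-2.   0.1  0.3  0.   0.5  1.4 -1.3  1.  -2.3 -1.7 -0.9 -1.5  0.9 -2.1
 -1.1  1.6 -0.5  1.3]
[ 0.4926 -0.1248] -6.85 [-1.3 -0.7  0.9 -0.5  1.   0.9 -0.7  0.2]
[ 0.4907 -0.1226] -7.32 [-1.  -1.8 -0.4 -1.3  1.7 -1.8 -0.7  1.8  0.2  1.7]
tin in frame -0.04889874111842495 -0.002028888966969642 1.3750974704715055
```

Create go.py:
```python
import sys,numpy as np
from cell import arm
from scipy.spatial.transform import Rotation as R
def go(x,y,z,yaw):
    s=arm.state();Rt=R.from_euler("xyz",s["tcp_rot"],degrees=True)
    d=Rt.inv().apply(np.array([x,y,z])-s["tool_pos"]);t=-((yaw-s["tcp_rot"][2]+180)%360-180)
    print(np.round(d,4),round(t,2),"q",np.round(s["qpos"]).tolist(),"t",s["clock"])
if __name__=="__main__":go(*map(float,sys.argv[1:]))
```

```bash
python3 go.py .43 .22 .223 120; python3 go.py .4917 -.1237 .223 83.1
```

```text
[-0.3335 -0.3251 -0.0006] 40.76 q [-77.0, 27.0, 1.0, 89.0, -1.0, 64.0, -5.0] t 0.1
[-5.050e-01 -6.292e-01 -1.000e-04] 77.66 q [-77.0, 27.0, 1.0, 89.0, -1.0, 64.0, -5.0] t 0.1
```
{"api": "inch_along", "payload": {
  "offsets": [
    [-0.333,-0.325,0,41,0.088],
    [-0.333,-0.325,0,41,0.088],
    [-0.333,-0.325,0,41,0.088],
    [-0.333,-0.325,0,41,0.088],
    [-0.333,-0.325,0,41,0.088]
  ]
}}

```text
clock: 0.6
tool_pos: [0.3343, 0.4113, 0.2224]
tcp_rot: [-180.0, 0.0, 119.4]
wrist_force: [1.0, 0.3, 0.2]
grip_width: 0.0879
grasp_force: 0.0
```

```bash
python3 go.py .43 .22 .223 120
```

```text
[-0.2137 -0.0106 -0.0006] -0.57 q [-68.0, 14.0, 13.0, 110.0, -4.0, 57.0, -25.0] t 0.6
```

{"api": "inch_along", "payload": {
  "offsets": [
    [-0.214,-0.01,0,0,0.088],
    [-0.214,-0.01,0,0,0.088],
    [-0.214,-0.01,0,0,0.088],
    [-0.214,-0.01,0,0,0.088],
    [-0.214,-0.01,0,0,0.088]
  ]
}}

```text
clock: 1.1
tool_pos: [0.4332, 0.217, 0.2226]
tcp_rot: [-180.0, 0.1, 119.3]
wrist_force: [-0.4, -0.2, -0.5]
grip_width: 0.0879
grasp_force: 0.0
```

```bash
python3 go.py .4917 -.1237 .223 83.1
```

```text
[-3.257e-01 -1.159e-01  1.000e-04] 36.23 q [-52.0, 9.0, 21.0, 116.0, -4.0, 56.0, -1.0] t 1.1
```

```bash
python3 go.py .4917 -.1237 .24 83.1
```

```text
[-0.3257 -0.1159 -0.0169] 36.23 q [-52.0, 9.0, 21.0, 116.0, -4.0, 56.0, -1.0] t 1.1
```

{"api": "inch_along", "payload": {
  "offsets": [
    [-0.326,-0.116,0,36.2,0.088],
    [-0.326,-0.116,0,36.2,0.088],
    [-0.326,-0.116,0,36.2,0.088],
    [-0.326,-0.116,0,36.2,0.088],
    [-0.326,-0.116,0,36.2,0.088]
  ]
}}

```text
clock: 1.6
tool_pos: [0.4752, -0.0252, 0.2227]
tcp_rot: [180.0, -0.0, 83.3]
wrist_force: [1.0, 0.1, -0.1]
grip_width: 0.088
grasp_force: 0.0
```

```bash
python3 go.py .4917 -.1237 .223 83.1
```

```text
[-0.0959  0.0278 -0.0004] 0.21 q [-36.0, 9.0, 35.0, 117.0, -6.0, 56.0, -4.0] t 1.6
```

{"api": "inch_along", "payload": {
  "offsets": [
    [-0.05,0.014,0,0.2,0.088],
    [-0.096,0.0278,0,0.2,0.088],
    [-0.096,0.0278,0,0.2,0.088],
    [-0.096,0.0278,0,0.2,0.088]
  ]
}}

```text
clock: 2.0
tool_pos: [0.4919, -0.1228, 0.2224]
tcp_rot: [-180.0, 0.0, 83.2]
wrist_force: [0.7, 0.8, -0.9]
grip_width: 0.0878
grasp_force: 0.0
```

```bash
python3 go.py .4917 -.1237 .137 83.1
```

Run:
```python
from cell import arm
import cv2
cv2.imwrite("pics/top1.png",cv2.resize(arm.capture("top")[:,:,::-1][150:330,230:450],None,fx=3,fy=3))
```

```text
[-0.0009 -0.      0.0854] 0.08 q [-26.0, 13.0, 39.0, 114.0, -10.0, 56.0, 11.0] t 2.0
```

View pics/top1.png

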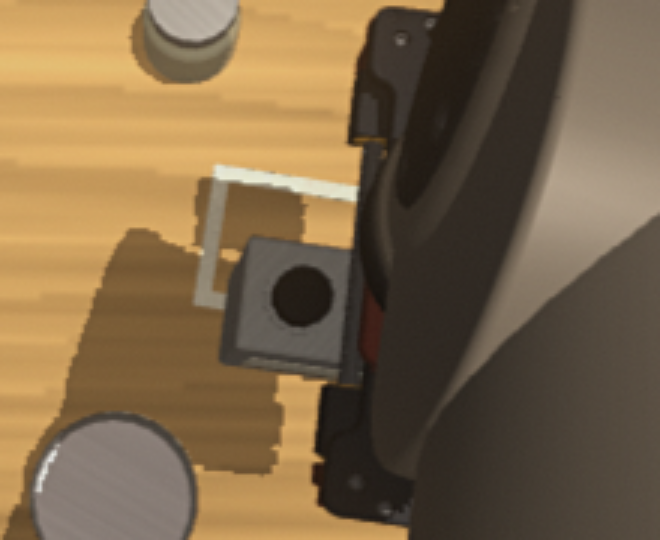

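In this view the open fingers straddle the tin just to the right of the cap at (302,295). The gripper is aligned, so I'll go down.

{"api": "inch_along", "payload": {
  "offsets": [
    [-0.001,0,0.03,0,0.088],
    [-0.001,0,0.06,0,0.088],
    [-0.001,0,0.08,0,0.088],
    [-0.001,0,0.085,0,0.088],
    [-0.001,0,0.085,0,0.088]
  ]
}}

```text
clock: 2.55
tool_pos: [0.4919, -0.1212, 0.1372]
tcp_rot: [-179.9, -0.0, 83.5]
wrist_force: [0.3, -1.0, -0.5]
grip_width: 0.0871
grasp_force: 0.0
```

{"api": "inch_along", "payload": {
  "offsets": [
    [0,0,0,0,0.05],
    [0,0,0,0,0.05],
    [0,0,0,0,0.05],
    [0,0,0,0,0.05],
    [0,0,0,0,0.05]
  ]
}}

```text
clock: 3.05
tool_pos: [0.4922, -0.1228, 0.138]
tcp_rot: [180.0, -0.0, 83.3]
wrist_force: [-1.6, 0.9, 3.5]
grip_width: 0.0557
grasp_force: 30.0
```

Gripped at a width of 55.7 mm. Next I'll tip it to the right in a small arc about the right foot and check the force.

{"api": "inch_along", "payload": {
  "offsets": [
    [-0.003,0,-0.001,0,0.05],
    [-0.006,0,-0.002,0,0.05],
    [-0.009,0,-0.003,0,0.05],
    [-0.012,0,-0.0036,0,0.05],
    [-0.014,0,-0.0042,0,0.05]
  ]
}}

```text
clock: 3.55
tool_pos: [0.4902, -0.1372, 0.1416]
tcp_rot: [-180.0, 0.0, 83.3]
wrist_force: [-0.2, 0.2, -8.4]
grip_width: 0.0554
grasp_force: 29.9
```

Run:
```python
from cell import arm
import cv2
cv2.imwrite("pics/s2.png",cv2.resize(arm.capture("scene")[:,:,::-1][60:260,170:350],None,fx=3,fy=3));print(arm.state()["wrist_force"],arm.state()["torque"])
```

```text
[-0.52225972 -0.27181146 -8.98214528] [-0.16006709  0.01490029 -0.00992845]
```

View pics/s2.png

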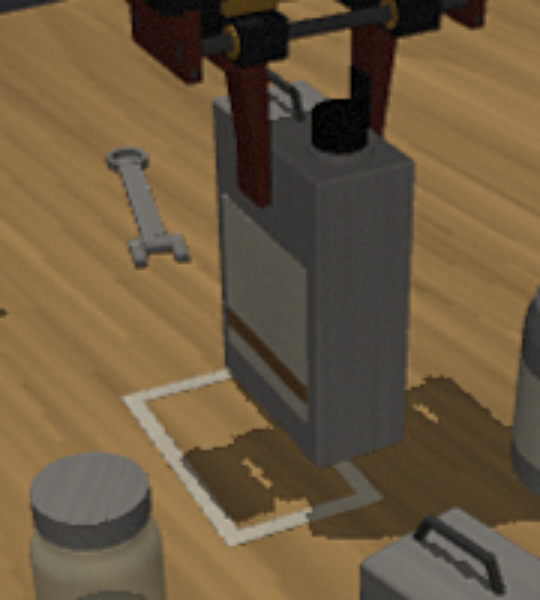

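The picture shows the tin's end edge, (313,185) to (320,467), still close to vertical, and the gripper is carrying the full 8.4 N. So the pads held it level instead of letting it pivot. I'll measure the tilt.

Add to fit.py:
```python
def fit6(n,pts,yaw0,x0):
    from scipy.spatial.transform import Rotation as R
    k=C[n]
    def res(p):
        r=R.from_euler("xyz",[p[4],p[5],p[3]])
        W=r.apply(np.array([a for a,_ in pts]))+p[:3]
        q,_=cv2.projectPoints(W,np.array(k["rvec"],float),np.array(k["tvec"],float),np.array(k["mtx"],float),None)
        return np.r_[(q[:,0]-np.array([b for _,b in pts])).ravel(),(p[5])*200,(p[3]-yaw0)*100]
    o=least_squares(res,[*x0,yaw0,0,0]);p=o.x
    print("pos",p[:3].round(4),"yaw",np.degrees(p[3]).round(1),"roll",np.degrees(p[4]).round(1),"pitch",np.degrees(p[5]).round(1),o.fun.round(1))
    return p
```

Run:
```python
from fit import *
g=lambda u,v:(170+(u-1)/3,60+(v-1)/3)
fit6("scene",[((.028,.06,.17),g(314,185)),((.028,.06,0),g(319,467)),((-.028,.06,0),g(403,440)),((-.028,.06,.17),g(412,160)),((.028,-.06,.17),g(214,101)),((.028,-.06,0),g(226,372))],np.radians(-6.7),[.49,-.137,.0])
```

```text
pos [ 0.4784 -0.151  -0.009 ] yaw -7.0 roll 1.5 pitch -0.0 [ 0.3 -0.5 -0.2  0.2  0.6  0.   0.3  0.2 -0.9  1.  -0.1 -0.9 -0.1 -0.5]
```

It's essentially level. I'll set it back down and press lightly before going sideways, so the foot holds by friction.

{"api": "inch_along", "payload": {
  "offsets": [
    [0.007,0,0.001,0,0.05],
    [0.014,0,0.002,0,0.05],
    [0.0145,0,0.0042,0,0.05],
    [0.0145,0,0.0055,0,0.05],
    [0.0145,0,0.0055,0,0.05]
  ]
}}

```text
clock: 4.1
tool_pos: [0.4927, -0.1203, 0.1381]
tcp_rot: [-180.0, -0.2, 83.4]
wrist_force: [-6.8, 8.5, 16.6]
grip_width: 0.0561
grasp_force: 30.0
```

{"api": "inch_along", "payload": {
  "offsets": [
    [0,0,0.002,0,0.05],
    [0,0,0.002,0,0.05]
  ]
}}

```text
clock: 4.3
tool_pos: [0.4933, -0.1205, 0.1375]
tcp_rot: [180.0, -0.3, 83.4]
wrist_force: [-11.3, 7.4, 32.7]
grip_width: 0.0559
grasp_force: 30.1
```

```bash
python3 -c "
from cell import arm;s=arm.state();print(s['wrist_force'],s['torque'],s['tool_pos'])"
```

```text
[-11.32428514   7.38212789  32.68560447] [ 1.64601655  3.27027251 -0.02347673] [ 0.49331183 -0.12054247  0.1375114 ]
```

{"api": "inch_along", "payload": {
  "offsets": [
    [-0.003,0,-0.0005,0,0.05],
    [-0.006,0,-0.001,0,0.05],
    [-0.008,0,-0.0015,0,0.05],
    [-0.01,0,-0.002,0,0.05],
    [-0.01,0,-0.002,0,0.05]
  ]
}}

```text
clock: 4.8
tool_pos: [0.4929, -0.1278, 0.1392]
tcp_rot: [180.0, -0.5, 83.5]
wrist_force: [-7.5, 14.7, 27.5]
grip_width: 0.0557
grasp_force: 30.1
```

Run:
```python
from cell import arm
import cv2
print(arm.state()["wrist_force"],arm.state()["torque"])
a=arm.capture("scene")[:,:,::-1];cv2.imwrite("pics/s3f.png",a)
```

```text
[-7.45823304 14.65633643 27.46344233] [ 3.50234256  2.41472888 -0.25832667]
```

{"api": "inch_along", "payload": {
  "offsets": [
    [-0.004,0,-0.0012,0,0.05],
    [-0.008,0,-0.0024,0,0.05],
    [-0.012,0,-0.0034,0,0.05],
    [-0.014,0,-0.0038,0,0.05],
    [-0.014,0,-0.0038,0,0.05]
  ]
}}

```text
clock: 5.35
tool_pos: [0.4908, -0.1435, 0.1424]
tcp_rot: [180.0, -0.3, 83.4]
wrist_force: [-5.8, 9.5, 19.6]
grip_width: 0.0562
grasp_force: 30.0
```

Run:
```python
from cell import arm
import cv2
print(arm.state()["wrist_force"],arm.state()["torque"])
a=arm.capture("scene")[:,:,::-1];cv2.imwrite("pics/s4.png",cv2.resize(a[60:260,170:350],None,fx=3,fy=3))
```

```text
[-5.78736176  9.48561792 19.64111198] [ 2.27592952  1.91014371 -0.16404188]
```

View pics/s4.png

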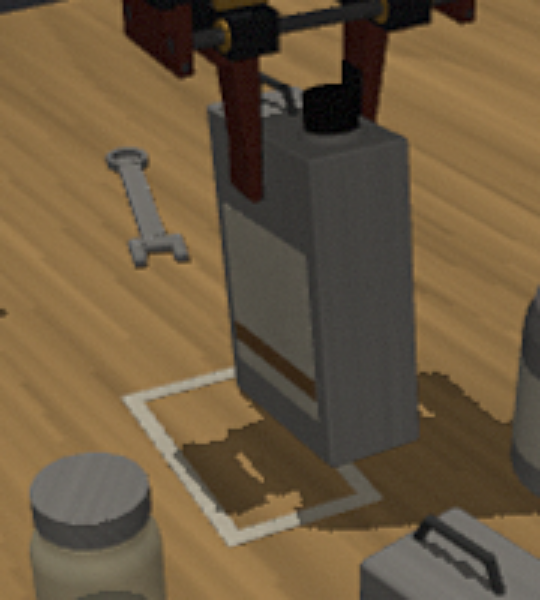

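The tin is now tilted: its end edge runs (308,162) to (330,465), with corners at (237,388), (417,437) and (408,136).

Run:
```python
from fit import *
g=lambda u,v:(170+(u-1)/3,60+(v-1)/3)
fit6("scene",[((.028,.06,.17),g(308,162)),((.028,.06,0),g(330,465)),((-.028,.06,0),g(417,437)),((-.028,.06,.17),g(408,136)),((.028,-.06,.17),g(209,108)),((.028,-.06,0),g(238,390))],np.radians(-6.7),[.49,-.13,.0])
```

```text
pos [ 0.4816 -0.134  -0.0039] yaw -7.0 roll 8.7 pitch -0.1 [ 0.2 -0.7  0.4  0.2  0.7  0.1 -0.3  0.7 -0.5  0.5 -0.4 -0.9 -0.2 -0.5]
```

It's about 7–8° now. I'll add a little more tilt and then swing the left end forward about the right foot.

{"api": "inch_along", "payload": {
  "offsets": [
    [-0.004,0,-0.0012,0,0.05],
    [-0.007,0,-0.0022,0,0.05],
    [-0.007,0,-0.0022,0,0.05]
  ]
}}

```text
clock: 5.7
tool_pos: [0.4893, -0.1514, 0.1437]
tcp_rot: [180.0, -0.2, 83.4]
wrist_force: [-4.1, 5.8, 8.5]
grip_width: 0.0562
grasp_force: 30.0
```

{"api": "inch_along", "payload": {
  "offsets": [
    [-0.0001,0.003,0,5,0.05],
    [-0.0006,0.0064,0,10,0.05],
    [-0.0013,0.0096,0,15,0.05],
    [-0.0022,0.0127,0,20,0.05],
    [-0.0032,0.015,0,24,0.05]
  ]
}}

```text
clock: 6.2
tool_pos: [0.5049, -0.157, 0.1434]
tcp_rot: [179.9, -0.1, 59.3]
wrist_force: [-1.0, 3.3, 3.0]
grip_width: 0.0557
grasp_force: 30.0
```

{"api": "inch_along", "payload": {
  "offsets": [
    [0,0,0,0,0.05],
    [0,0,0,0,0.05]
  ]
}}

```text
clock: 6.4
tool_pos: [0.5048, -0.1572, 0.1434]
tcp_rot: [179.9, -0.1, 59.5]
wrist_force: [0.1, 3.8, 5.0]
grip_width: 0.056
grasp_force: 30.0
```

Run:
```python
from cell import arm
import cv2
print(arm.state()["wrist_force"],arm.state()["torque"])
a=arm.capture("scene")[:,:,::-1];cv2.imwrite("pics/s5.png",cv2.resize(a[60:260,170:350],None,fx=3,fy=3))
```

```text
[0.07212395 3.83755871 5.04975889] [ 0.64250193  0.36615201 -0.13956972]
```

View pics/s5.png

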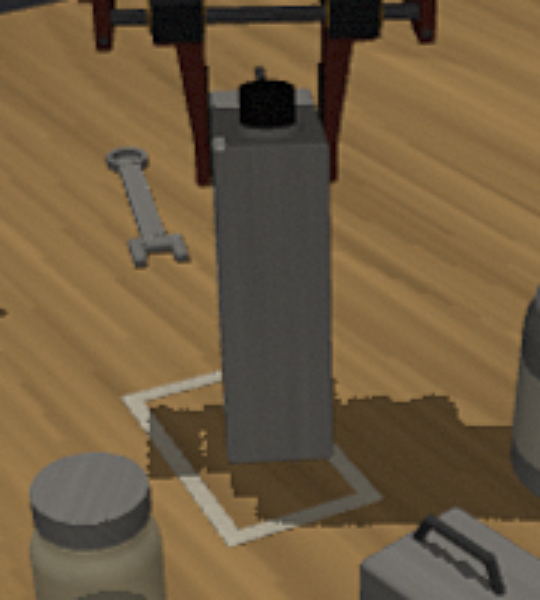

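The left end now faces the camera, swung in, with its bottom corners at (230,460) and (331,458) and top corners at (215,143) and (328,140). I'll check where the left foot is in the frame.

Add to fit.py:
```python
def feet(p,f=(.541,-.129,np.radians(-8))):
    from scipy.spatial.transform import Rotation as R
    r=R.from_euler("xyz",[p[4],p[5],p[3]]);c,s_=np.cos(f[2]),np.sin(f[2])
    for n,y in(("L",.06),("R",-.06),("c",0)):
        w=r.apply([0,y,0])+p[:3];d=w[:2]-f[:2];print(n,"frame x %.4f y %.4f z %.4f"%(c*d[0]+s_*d[1],-s_*d[0]+c*d[1],w[2]))
```

Run:
```python
from fit import *
g=lambda u,v:(170+(u-1)/3,60+(v-1)/3)
p=fit6("scene",[((.028,.06,.17),g(215,143)),((.028,.06,0),g(230,460)),((-.028,.06,0),g(331,459)),((-.028,.06,.17),g(328,140))],np.radians(-30.6),[.5,-.14,.0]);feet(p)
# kinematic: grip centre, along tin by tilt
from cell import arm
for th in(8.5,10):
    G=np.array(arm.state()["tool_pos"]);y=np.radians(-30.6);e=np.array([-np.sin(y),np.cos(y)]);t=np.radians(th)
    h=(G[2]+.0187);foot=G[:2]-e*(.062*np.cos(t)-.157*np.sin(t));w=np.r_[foot+e*.06*np.cos(t),.06*np.sin(t)]
    feet([*w,y,t,0])
```

```text
pos [ 0.509  -0.1444 -0.0065] yaw -30.7 roll 14.9 pitch -0.0 [ 0.1  0.1 -0.4  0.6  0.5 -0.7 -0.2  0.  -0.1 -0.2]
L frame x -0.0072 y 0.0338 z 0.0089
R frame x -0.0519 y -0.0732 z -0.0220
c frame x -0.0295 y -0.0197 z -0.0065
L frame x -0.0009 y 0.0414 z 0.0177
R frame x -0.0466 y -0.0682 z 0.0000
c frame x -0.0238 y -0.0134 z 0.0089
L frame x 0.0005 y 0.0449 z 0.0208
R frame x -0.0449 y -0.0642 z 0.0000
c frame x -0.0222 y -0.0097 z 0.0104
```

Both estimates agree: left foot within about 7 mm of its place, right foot around -47 mm, tilt about 10°. Now I'll set it down with a light press and tip it the other way.

{"api": "inch_along", "payload": {
  "offsets": [
    [0.007,0,0.003,0,0.05],
    [0.014,0,0.005,0,0.05],
    [0.021,0,0.0075,0,0.05],
    [0.028,0,0.01,0,0.05],
    [0.028,0,0.01,0,0.05]
  ]
}}

```text
clock: 6.95
tool_pos: [0.5183, -0.1346, 0.1344]
tcp_rot: [179.9, -0.0, 59.5]
wrist_force: [-6.6, 0.8, 16.7]
grip_width: 0.0554
grasp_force: 30.0
```

{"api": "inch_along", "payload": {
  "offsets": [
    [0.001,0,0.001,0,0.05],
    [0.001,0,0.001,0,0.05]
  ]
}}

```text
clock: 7.15
tool_pos: [0.5185, -0.1346, 0.1344]
tcp_rot: [179.9, -0.1, 59.4]
wrist_force: [-11.0, 0.3, 27.6]
grip_width: 0.0561
grasp_force: 30.0
```

{"api": "inch_along", "payload": {
  "offsets": [
    [0.003,0,-0.0005,0,0.05],
    [0.006,0,-0.001,0,0.05],
    [0.009,0,-0.0018,0,0.05],
    [0.012,0,-0.0028,0,0.05],
    [0.014,0,-0.0035,0,0.05]
  ]
}}

```text
clock: 7.65
tool_pos: [0.524, -0.125, 0.137]
tcp_rot: [179.9, 0.2, 59.3]
wrist_force: [-9.4, -7.3, 17.4]
grip_width: 0.0558
grasp_force: 30.0
```

{"api": "inch_along", "payload": {
  "offsets": [
    [0.004,0,-0.0012,0,0.05],
    [0.008,0,-0.0024,0,0.05],
    [0.012,0,-0.0034,0,0.05],
    [0.014,0,-0.0038,0,0.05],
    [0.014,0,-0.0038,0,0.05]
  ]
}}

```text
clock: 8.15
tool_pos: [0.5319, -0.1113, 0.1401]
tcp_rot: [179.9, 0.1, 59.4]
wrist_force: [-6.5, -3.7, 11.1]
grip_width: 0.0559
grasp_force: 30.0
```

Run:
```python
from cell import arm
import cv2
print(arm.state()["wrist_force"],arm.state()["torque"])
a=arm.capture("scene")[:,:,::-1];cv2.imwrite("pics/s6.png",cv2.resize(a[60:260,170:350],None,fx=3,fy=3))
```

```text
[-6.49270197 -3.74098397 11.05532573] [-0.90091663  1.94087898 -0.01470453]
```

View pics/s6.png

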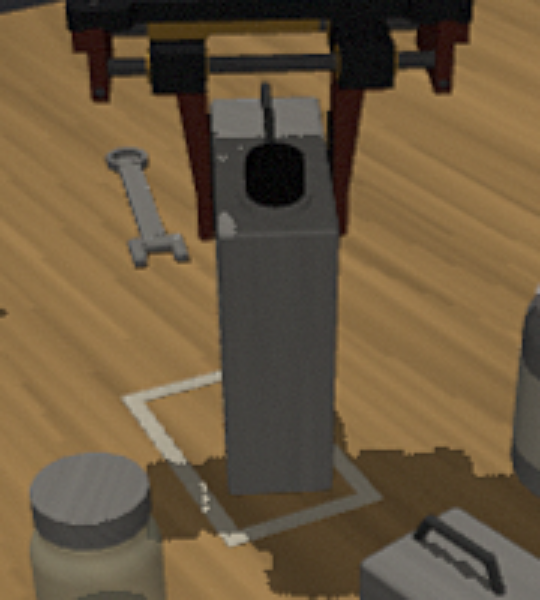

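The tin now leans toward the camera, standing on its left foot, with the bottom edge (231,493)–(333,492) inside the frame. Top corners are (220,238), (338,235), (212,102) and (319,98).

Run:
```python
from fit import *
g=lambda u,v:(170+(u-1)/3,60+(v-1)/3)
p=fit6("scene",[((.028,.06,.17),g(220,238)),((.028,.06,0),g(231,493)),((-.028,.06,0),g(332,492)),((-.028,.06,.17),g(338,235)),((.028,-.06,.17),g(212,102)),((-.028,-.06,.17),g(319,98))],np.radians(-30.6),[.5,-.14,.0]);feet(p)
b,_=fit([("scene",(.028,.06,0),g(231,493)),("scene",(-.028,.06,0),g(332,492))]);print(np.degrees(b[2]));feet([b[0],b[1],0,b[2],0,0])
```

```text
pos [ 5.113e-01 -1.412e-01 -5.000e-04] yaw -30.7 roll -8.4 pitch 0.0 [-0.3  0.2 -0.4  0.5  0.1 -0.8  0.6 -0.2 -0.  -0.   0.   0.3  0.1 -0.2]
L frame x -0.0048 y 0.0386 z -0.0093
R frame x -0.0506 y -0.0709 z 0.0082
c frame x -0.0277 y -0.0162 z -0.0005
-34.30021351669994
L frame x 0.0004 y 0.0499 z 0.0000
R frame x -0.0528 y -0.0577 z 0.0000
c frame x -0.0262 y -0.0039 z 0.0000
```

Left foot is in place (about -3 mm) and the right foot is raised about 17 mm. I'll tip slightly more, then swing the right end in.

{"api": "inch_along", "payload": {
  "offsets": [
    [0.003,0,-0.001,0,0.05],
    [0.005,0,-0.0014,0,0.05],
    [0.005,0,-0.0014,0,0.05]
  ]
}}

```text
clock: 8.5
tool_pos: [0.5344, -0.1068, 0.1409]
tcp_rot: [179.9, 0.1, 59.4]
wrist_force: [-4.8, -4.7, 5.1]
grip_width: 0.0557
grasp_force: 30.0
```

{"api": "inch_along", "payload": {
  "offsets": [
    [0.0001,0.0026,0,-5,0.05],
    [0.0005,0.0052,0,-10,0.05],
    [0.001,0.0078,0,-15,0.05],
    [0.0018,0.0103,0,-20,0.05],
    [0.0024,0.0118,0,-23,0.05]
  ]
}}

```text
clock: 9.0
tool_pos: [0.5473, -0.1088, 0.1408]
tcp_rot: [179.9, -0.0, 82.6]
wrist_force: [-0.4, -0.4, 1.3]
grip_width: 0.0557
grasp_force: 30.0
```

{"api": "inch_along", "payload": {
  "offsets": [
    [0,0,0,0,0.05],
    [0,0,0,0,0.05],
    [0,0,0,0,0.05]
  ]
}}

```text
clock: 9.3
tool_pos: [0.5471, -0.1088, 0.1408]
tcp_rot: [179.9, -0.0, 82.3]
wrist_force: [0.2, -0.7, 4.7]
grip_width: 0.0557
grasp_force: 30.0
```

Run:
```python
from cell import arm
import cv2
cv2.imwrite("pics/s7.png",cv2.resize(arm.capture("scene")[:,:,::-1][60:260,170:350],None,fx=3,fy=3))
```

```text
(no output)
```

View pics/s7.png

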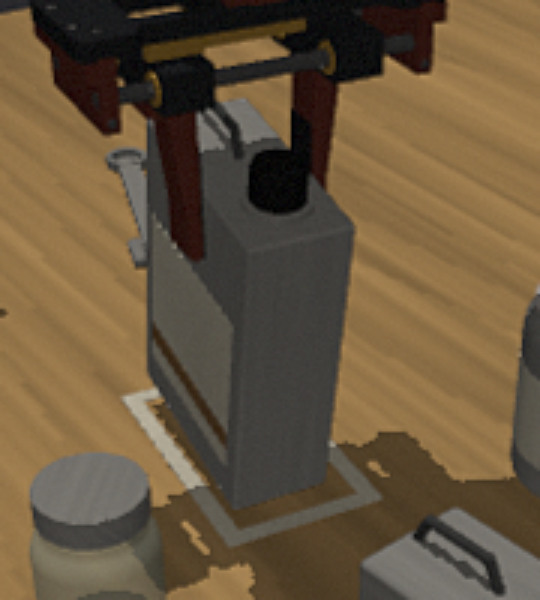

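The tin is over the frame and square to it, with the right end still raised; the left-foot edge runs (236,508)–(329,485). I'll fit the pose to get the remaining offset along y.

Run:
```python
from fit import *
g=lambda u,v:(170+(u-1)/3,60+(v-1)/3)
p=fit6("scene",[((.028,.06,.17),g(247,249)),((.028,.06,0),g(236,508)),((-.028,.06,0),g(329,485)),((-.028,.06,.17),g(354,228)),((.028,-.06,0),g(149,380))],np.radians(-7.7),[.54,-.14,.0]);feet(p)
b,_=fit([("scene",(.028,.06,0),g(236,508)),("scene",(-.028,.06,0),g(329,485))]);print(np.degrees(b[2]),_);feet([b[0],b[1],0,b[2],0,0])
```

```text
pos [ 0.5322 -0.1496 -0.0052] yaw -7.7 roll -7.8 pitch -0.1 [-0.   0.7  0.1  1.1 -0.3 -0.8 -0.2 -0.8  0.4 -0.3 -0.3 -0. ]
L frame x -0.0061 y 0.0379 z -0.0134
R frame x -0.0055 y -0.0810 z 0.0029
c frame x -0.0058 y -0.0216 z -0.0052
-11.465566171206534 [-0.7  0.4  0.7 -0.5]
L frame x 0.0011 y 0.0533 z 0.0000
R frame x -0.0061 y -0.0665 z 0.0000
c frame x -0.0025 y -0.0066 z 0.0000
```

{"api": "inch_along", "payload": {
  "offsets": [
    [-0.007,0,0.002,0,0.05],
    [-0.014,0,0.0036,0,0.05],
    [-0.021,0,0.0062,0,0.05],
    [-0.027,0,0.009,0,0.05],
    [-0.027,0,0.0095,0,0.05]
  ]
}}

```text
clock: 9.85
tool_pos: [0.544, -0.1362, 0.1324]
tcp_rot: [179.8, -0.0, 82.3]
wrist_force: [-3.5, 2.2, 21.3]
grip_width: 0.0556
grasp_force: 30.0
```

{"api": "inch_along", "payload": {
  "offsets": [
    [0,0,0.001,0,0.05],
    [0,0,0.001,0,0.05]
  ]
}}

```text
clock: 10.05
tool_pos: [0.544, -0.1362, 0.1324]
tcp_rot: [179.8, -0.0, 82.3]
wrist_force: [-5.1, 1.7, 26.6]
grip_width: 0.0561
grasp_force: 30.0
```

{"api": "inch_along", "payload": {
  "offsets": [
    [0,0,-0.0015,0,0.05],
    [0,0,-0.003,0,0.05],
    [0,0,-0.003,0,0.05]
  ]
}}

```text
clock: 10.35
tool_pos: [0.5428, -0.1355, 0.1325]
tcp_rot: [180.0, 0.0, 82.4]
wrist_force: [0.3, -0.3, 2.7]
grip_width: 0.0558
grasp_force: 30.0
```

{"api": "inch_along", "payload": {
  "offsets": [
    [0.003,0,0,0,0.05],
    [0.006,0,0,0,0.05],
    [0.008,0,0,0,0.05],
    [0.008,0,0,0,0.05]
  ]
}}

```text
clock: 10.75
tool_pos: [0.543, -0.131, 0.1334]
tcp_rot: [180.0, 0.2, 82.2]
wrist_force: [-3.6, -9.4, 9.4]
grip_width: 0.0559
grasp_force: 30.0
```

{"api": "inch_along", "payload": {
  "offsets": [
    [0,0,0.0015,0,0.05],
    [0,0,0.0015,0,0.05]
  ]
}}

```text
clock: 10.95
tool_pos: [0.5431, -0.1315, 0.1331]
tcp_rot: [180.0, 0.2, 82.2]
wrist_force: [-6.7, -8.0, 20.9]
grip_width: 0.0558
grasp_force: 30.0
```

It tipped slightly instead of sliding. I'll put it back level and repeat with more of the weight taken off the bench.

{"api": "inch_along", "payload": {
  "offsets": [
    [-0.005,0,0.001,0,0.05],
    [-0.008,0,0.002,0,0.05],
    [-0.008,0,0.002,0,0.05]
  ]
}}

```text
clock: 11.25
tool_pos: [0.5429, -0.134, 0.1317]
tcp_rot: [-180.0, -0.2, 82.4]
wrist_force: [-8.4, 5.4, 32.5]
grip_width: 0.0556
grasp_force: 30.0
```

{"api": "inch_along", "payload": {
  "offsets": [
    [0,0,-0.002,0,0.05],
    [0,0,-0.004,0,0.05],
    [0,0,-0.0044,0,0.05],
    [0,0,-0.0044,0,0.05]
  ]
}}

```text
clock: 11.65
tool_pos: [0.5412, -0.1348, 0.1321]
tcp_rot: [-179.8, -0.0, 82.4]
wrist_force: [-0.6, 0.6, -8.5]
grip_width: 0.0557
grasp_force: 30.0
```

{"api": "inch_along", "payload": {
  "offsets": [
    [0,0,0.0003,0,0.05],
    [0.003,0,0.0003,0,0.05],
    [0.006,0,0.0003,0,0.05],
    [0.008,0.001,0.0003,0,0.05],
    [0.008,0.001,0.0003,0,0.05]
  ]
}}

```text
clock: 12.15
tool_pos: [0.545, -0.1269, 0.1331]
tcp_rot: [180.0, -0.0, 82.4]
wrist_force: [-0.3, 0.6, -8.2]
grip_width: 0.0558
grasp_force: 30.0
```

{"api": "inch_along", "payload": {
  "offsets": [
    [0,0,0.0008,0,0.05],
    [0,0,0.0008,0,0.05]
  ]
}}

```text
clock: 12.35
tool_pos: [0.5446, -0.1277, 0.1323]
tcp_rot: [-180.0, 0.0, 82.4]
wrist_force: [-0.5, -0.1, -8.1]
grip_width: 0.0554
grasp_force: 30.0
```

{"api": "inch_along", "payload": {
  "offsets": [
    [0,0,0,0,0.065],
    [0,0,0,0,0.088],
    [0,0,0,0,0.088],
    [0,0,0,0,0.088],
    [0,0,0,0,0.088]
  ]
}}

```text
clock: 12.85
tool_pos: [0.545, -0.1277, 0.1326]
tcp_rot: [180.0, -0.0, 82.4]
wrist_force: [1.7, 0.2, 0.0]
grip_width: 0.0875
grasp_force: 0.0
```

{"api": "inch_along", "payload": {
  "offsets": [
    [0,0,-0.02,0,0.088],
    [0,0,-0.05,0,0.088],
    [0,0,-0.09,0,0.088],
    [0,0,-0.12,0,0.088],
    [0,0,-0.12,0,0.088]
  ]
}}

```text
clock: 13.35
tool_pos: [0.5471, -0.1285, 0.2566]
tcp_rot: [179.6, -0.1, 82.3]
wrist_force: [0.7, -0.6, -0.9]
grip_width: 0.0882
grasp_force: 0.0
```

{"api": "inch_along", "payload": {
  "offsets": [
    [0.05,-0.03,0,0,0.088],
    [0.1,-0.06,0,0,0.088],
    [0.15,-0.09,0,0,0.088],
    [0.2,-0.1,0,0,0.088],
    [0.2,-0.1,0,0,0.088]
  ]
}}

```text
clock: 13.85
tool_pos: [0.4703, 0.0882, 0.2517]
tcp_rot: [-179.9, -0.1, 82.7]
wrist_force: [0.0, -0.6, 0.5]
grip_width: 0.0879
grasp_force: 0.0
```

Run:
```python
from cell import arm
import cv2
cv2.imwrite("pics/t9.png",arm.capture("top")[:,:,::-1])
s=cv2.imread("pics/scene0.png")
from fit import *
a=arm.capture("top");print(arm.state()["tool_pos"])
# bright top face of tin: low-saturation grey blob near frame
h=cv2.cvtColor(a,cv2.COLOR_RGB2HSV);m=((h[...,1]<60)&(h[...,2]>90)).astype("uint8")
n,l,st,c=cv2.connectedComponentsWithStats(m)
for i in range(1,n):
    if st[i,4]>150:
        print(st[i],c[i].round(1),cv2.minAreaRect(np.argwhere(l==i)[:,::-1].astype("float32")))
```

```text
[0.47088518 0.08821449 0.25162885]
[  81    0  220   81 7606] [216.3  30.2] ((190.5, 40.0), (219.0, 80.0), 0.0)
[355  12  72  28 192] [397.8  20.9] ((392.3583984375, 16.999263763427734), (70.60099792480469, 26.59429359436035), 15.037816047668457)
[428  19  73  19 171] [469.3  22.7] ((465.4302978515625, 21.33167839050293), (73.9791488647461, 15.360553741455078), 13.055245399475098)
[ 77  21  71  44 852] [123.5  52.3] ((120.72278594970703, 56.95335388183594), (35.63087463378906, 81.6270980834961), 59.74356460571289)
[356  23  70  46 894] [385.8  55.1] ((390.49639892578125, 45.679927825927734), (69.8860092163086, 43.9712028503418), 1.1457629203796387)
[  2  39  70  25 625] [47.7 52.4] ((36.5, 51.0), (24.0, 69.0), 90.0)
[433  44  69  26 737] [459.4  56.5] ((467.184814453125, 56.224342346191406), (68.00725555419922, 24.6688175201416), 0.9391909241676331)
[279 135  30  29 684] [293.9 149.3] ((293.5, 149.0), (28.0, 29.0), 90.0)
[493 167  48  47 468] [511.9 191.2] ((516.5, 189.5), (48.08325958251953, 43.84062194824219), 45.0)
[212 175   8  33 173] [215.4 192.3] ((215.5, 191.0), (32.0, 7.0), 90.0)
[ 312  194   85   48 2607] [356.  217.7] ((354.52923583984375, 217.08946228027344), (82.55746459960938, 36.933048248291016), 8.471144676208496)
[294 205  85  60 721] [329.3 245.6] ((338.85797119140625, 234.37222290039062), (83.52835845947266, 47.42225646972656), 9.246112823486328)
[ 451  264  100   53 1007] [499.4 290.8] ((501.90765380859375, 290.9002990722656), (104.18082427978516, 19.664554595947266), 20.637548446655273)
[ 240  287   55   58 2487] [267.4 315.7] ((267.0, 315.5), (57.0, 54.0), 90.0)
```

Run:
```python
from fit import *
p,r=fit([("top",(0,0,.17),(354.5,217.1)),("top",(0,.06,.17),(354.5-41.2*np.cos(.148),217.1-41.2*np.sin(.148))),("top",(0,-.06,.17),(354.5+41.2*np.cos(.148),217.1+41.2*np.sin(.148)))])
print(p,r,np.degrees(p[2]));feet([p[0],p[1],0,p[2],0,0],(.5418,-.13,np.radians(-8)));s=arm.state();print(s["clock"],s["wrist_force"],s["tool_pos"])
```

```text
[ 0.54429129 -0.13001656 -0.13563719] [-0.1 -0.   0.1  0.   0.   0. ] -7.771438486545345
L frame x 0.0022 y 0.0603 z 0.0000
R frame x 0.0027 y -0.0597 z 0.0000
c frame x 0.0025 y 0.0003 z 0.0000
13.95 [ 0.45277625 -0.41717858 -0.62724991] [0.47088518 0.08821449 0.25162885]
```

The tin's centre is within about 3 mm of the frame's and square to it within 1°, and the arm is clear. I'll hand it in.

{"api": "inch_along", "payload": {
  "offsets": [
    [0,0,0,0,0.088],
    [0,0,0,0,0.088]
  ]
}}

```text
clock: 14.15
tool_pos: [0.4722, 0.0824, 0.2521]
tcp_rot: [-180.0, 0.0, 82.2]
wrist_force: [-0.3, -0.1, 0.8]
grip_width: 0.0878
grasp_force: 0.0
```

```bash
python3 -c "
from cell import arm;print(arm.finish_job())"
```

```text
the job is handed in; nothing more can be done
None
```

I walked the tin into the frame and handed it in at 14 s: measured about 3 mm off centre and under 1° off square, released with the arm clear, but no verdict was printed; the grip held its full weight, so it was probably just off the bench, in a first failed tip (about 4 mm) and the last 8 mm sideways correction (about 1 mm), both below the 15 mm limit but not strictly "never lifted clear".

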